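Clear the corner stop and hold the thread block in it

ROBOT

A 6-joint arm with a two-finger parallel gripper is mounted at the origin on the work surface. World frame = base frame: x ahead of the robot, y to its left, z up, the work surface at z = 0. Lengths are in m, angles in degrees, forces in N, time in s.
With the tool pointing down it reaches from about 0.25 to 0.725 m from the base axis. Payload 9.7 kg.
Tool frame: the origin (TCP) lies between the finger pads; the fingertips stand 19 mm ahead of it and the grasp point (between the pads) is the TCP; z points along the fingers, y is the line along which they close (so a half turn about z gives the same grasp; the last joint's range is limited). The gripper opens to 85 mm and grips with 20 to 120 N. Pads are 22 mm wide; open, the fingers measure 114 mm over their backs; the gripper's body (76 mm by 85 mm) begins 54 mm behind the grasp point. The pads swing forward as they close: fully open they stand 13 mm farther back than shut.
Start: joints at [69.958, 4.979, 10.078, 95.1, 0, 90], TCP at [0.188, 0.517, 0.25] pointing down, gripper open.
Joint ranges: [-179.16, 179.16], [-48.56, 103.87], [-65.8, 70.77], [-126.05, 130.52], [-82.76, 87.17], [-180, 180]. Speed limits (degrees/s): [127.2, 127.2, 147.25, 180, 180, 180].

INTERFACE

Orientations are given as [roll, pitch, yaw] about the fixed x, y, z axes, in that order (R = Rz(yaw) Ry(pitch) Rx(roll)).
In Python, from workcell import telemetry, camera, calibration, workorder gives the robot as it stands.
- The arm moves only by the tool play_rows, never from a script. Its argument "increments" is a list of rows, each a list of 3 entries, a list of its own where there are three numbers: the shift along the tool's x, y, z in mm, then the turn, a rotation vector about the tool's x, y, z in degrees, then the closure, from 0 (fully open) to 1 (shut). In form: [[[x, y, z], [ax, ay, az], jaw], ...]. A call has 1 to 20 rows; each row is the pose to reach, as a shift and turn from the pose commanded when the call began, along the tool's axes at that moment; what a row does not reach only later rows make up. A row lasts 1/10 s, in which the tool goes at most 50 mm and 8.59 degrees, less where a joint would pass 70% of its speed; a pose out of reach is approached as far as the arm can. A call with a gripper value outside its range is refused whole. The fingers move at their own pace and stop on an object; "grip_force" is the grip in N (left out, the last holds). Time passes only in rows, so rows that repeat a pose let the fingers close. It gives the time, the measured TCP pose, the force, the opening and the grip force at its end, in the units of the state.
- telemetry.get_obs(): the state, without advancing time (a new reading comes with each control period).
- camera(name): name is "scene" or "top" or "wrist"; returns (picture, depth): 400x640x3 uint8, red, green, blue; 400x640 float32, m along the optical axis (not along the pixel's ray), 0 where there is no reading.
- calibration(name): a dict with "vertical_fov" (degrees; the focal length in pixels is half the picture's height over the tangent of half this angle, whatever the lens; pixels are square), "cx", "cy" (the principal point, pixels), "rvec" (rotation vector, rad) and "tvec" (3), from world to camera coordinates, as OpenCV has them; the wrist camera has in their place "hand_eye" (4x4, takes a point from camera to tool coordinates, whose origin is the TCP and whose axes are the flange's). Camera axes: x right, y down, z forward; pixel columns grow to the right and rows downward; lengths in m; the calibration is good to about 2 mm. The wrist camera is an equidistant fisheye: a pixel r from the principal point sees the ray r / f radians off the axis. A picture is of the moment at which its call begins: read the wrist's pose just before it. calibration takes no time and is no camera call.
- workorder.job_done(): hands the job in; it is judged then, once.
The state is a dict: "time": time; "q": joint angles; "qd": joint speeds; "joint_efforts": joint torques, N m; "ee_pos": TCP position; "tcp_rot": TCP orientation; "wrist_force": force on the tool from outside, world axes, zero at the start; "torque": the same for the moment, N m; "opening": finger opening in m; "grasp_force": force on a finger pad.
Only numpy, scipy, OpenCV 4.12 (cv2) and the standard library are available. Lean on these libraries where they do the work, as an engineer would, in place of code of your own. Each camera call takes 0.05 s, during which the arm holds its last target. There are 200 camera calls.

TASK

A bolt has been left standing in the corner of the measuring stop: first lift it out and set it down in the aluminium sorting tray, without dropping or throwing it. Then put the machined thread block on the stop's plate and press it into the corner, lying flat with one side flush along the blue fence and the neighbouring side flush along the yellow fence, and finish while you are still holding it pressed against both. Leave the other bolts, the file, the plug gauge and the ring where they are.

Things in the scene. Friction and masses are not known exactly. Their poses are not given: they have to be found in the camera images.
- stop: corner stop fixed to the worktop: dark steel plate 160 x 160 x 8 mm with two fences, each 22 mm high above the plate. Origin at the centre of the plate's underside, z up. Its x axis points squarely at the blue fence, its y axis squarely at the yellow fence; the fences' inner faces are the planes x = 64 mm and y = 64 mm and meet in the corner at (64, 64) mm. The other two sides are open
- fence_a: blue fence of the stop, 16 mm thick, 160 mm long, 22 mm high; origin on its inner (working) face, mid-length, at the plate's surface (8 mm above the worktop); axes as the stop's, so the face is square to x and looks to -x. Rigid
- fence_b: yellow fence of the stop, 16 mm thick, 136 mm long, 22 mm high; origin on its inner (working) face at the plate's surface, 64 mm along the face from the corner; axes as the stop's, so the face is square to y and looks to -y. Rigid
- block_center (a point): machined aluminium thread block, about 0.3 to 0.5 kg, standing on the worktop: square foot 60 x 60 mm, 24 mm high, with a rib along its middle 54 mm long (block x), 16 mm thick (block y), rising from 24 to 60 mm; grip it by the rib. This point is the block's centre, 30 mm above its underside; x along the rib, z up. In the corner the rib may run along either fence; the centre is then 30 mm from each fence
- bolt_center (a point): the bolt to clear: steel M16 body bolt standing on its hexagonal head on the stop's plate, in the corner, thread up, 75 mm tall, 0.14 kg: hexagon 24 mm across and 10 mm high, flange 32 mm across up to 14 mm, threaded shank 16 mm across from there to the top. This point is its centre, 37.5 mm above the underside of the head; z along the bolt towards the thread end
- tray: aluminium sorting tray fixed to the worktop, outside 120 mm (its x) x 170 mm (its y), walls 3 mm thick and 30 mm high, floor 3 mm thick, open on top; origin at the centre of its underside, z up. One bolt already stands in the half towards its +y; the half towards -y is empty. The cleared bolt may stand or lie in it
- bolt_tray_center (a point): identical steel M16 body bolt standing on its hexagonal head, thread up, 75 mm tall; this point is its centre, 37.5 mm above the underside of the head; a bystander, leave it alone (it stands in the tray)
- bolt_a_center (a point): identical steel M16 body bolt standing on its hexagonal head, thread up, 75 mm tall; this point is its centre, 37.5 mm above the underside of the head; a bystander, leave it alone (it stands on the worktop)
- bolt_b_center (a point): identical steel M16 body bolt standing on its hexagonal head, thread up, 75 mm tall; this point is its centre, 37.5 mm above the underside of the head; a bystander, leave it alone (it stands on the worktop)
- file_center (a point): thread file lying on the worktop, 220 mm long with a green rubber handle 25 mm across; this point is near its middle, 12.5 mm up; x along it towards the steel end; a bystander
- plug_center (a point): plug gauge lying on the worktop, 120 mm long, blue grip; this point is at its middle, 11.5 mm up; x along it; a bystander
- ring_center (a point): red plastic gauge ring, 60 mm outside, 12 mm thick, hanging on the steel hook of the side post about 0.2 m up; this point is its centre; a bystander
Things that resemble listed ones, but are neither listed nor needed, are in the scene too. Leave any green or purple look-alike of the part that bears bolt_center alone.

How it is judged (in metres and radians):
On the way, in this order (a step that is already met when the one before it is completed fails the run):
1. the bolt has been let go and is at rest in the sorting tray (x of bolt_center in the frame of tray between -0.057 and 0.057 m and y of bolt_center in the frame of tray between -0.082 and 0.082 m and z of bolt_center in the frame of tray below 0.046 m and contact force between the fingers and bolt below 0.1 N and linear speed of bolt below 0.03 m/s), for 0.2 s.
2. the block lies flat on the plate in the corner and the gripper presses it against both fences (x of block_center in the frame of stop between 0.0315 and 0.0365 m and y of block_center in the frame of stop between 0.0315 and 0.0365 m and z of block_center in the frame of stop below 0.041 m and angle between block_center's own z axis and vertical below 0.06 rad and (angle between the x axis of block_center and the x axis of stop, either way round below 0.05 rad or angle between the x axis of block_center and the y axis of stop, either way round below 0.05 rad) and contact force between block and fence_a above 2 N and contact force between block and fence_b above 2 N and contact force between the fingers and block above 1 N), for 0.3 s.
At the end, for the whole second after the job is handed in: The bolt lies or stands in the tray, released, at rest. The block lies flat on the plate (tilt under 0.06 rad), within 2.5 mm of touching each fence over its centre, square within 0.05 rad, pressing each fence with over 2 N, fingers still on it (all of step 1 and all of step 2); the arm keeps its last pose, push and grip.
It fails at once if one of the other bolts was moved by more than 30 mm (distance of any of bolt_tray_center, bolt_a_center, bolt_b_center from where it was at the start of the episode above 0.03 m).
It fails at once if the thread file, plug gauge or gauge ring was moved by more than 30 mm (distance of any of file_center, plug_center, ring_center from where it was at the start of the episode above 0.03 m).
It fails at once if the bolt was dropped or thrown (faster than 1.4 m/s, a fall of 10 cm) (linear speed of bolt above 1.4 m/s).
It also fails if it takes over 72 s, if anything falls off the work surface, if the arm or the gripper's body presses on something with over 40 N, if the wrist force passes 120 N, or if a joint passes its speed limit or range.

## Working session

There is one attempt and no reset: what is moved stays moved. The work goes in short steps, Python scripts to look and compute and a tool call to move; the robot and the scene stay as the last step left them, time stands still between calls to the robot, and variables do not carry over. Pictures are saved under pics/ and viewed, at most 10 in all, crops included, and the job is handed in when it is done.

Besides the shell and the picture viewer there is one more tool, called after "Emit:" in YAML: its name, and indented under it one key for each argument. play_rows: Moves the arm, as the interface text tells. Its arguments: {"type":"object","properties":{"increments":{"type":"array"},"grip_force":{"type":"number"}},"required":["increments"]}

```bash
ls; mkdir -p pics; cat > h.py <<'E'
import numpy as np, cv2
from workcell import telemetry, camera, calibration, workorder
def cam(n):
    c=calibration(n); f=200/np.tan(np.radians(c["vertical_fov"])/2)
    R=cv2.Rodrigues(np.array(c["rvec"],float))[0]; t=np.array(c["tvec"],float).ravel()
    return c,f,R,t
def ray_z(n,u,v,z):
    c,f,R,t=cam(n); d=R.T@np.array([(u-c["cx"])/f,(v-c["cy"])/f,1]); o=-R.T@t
    return o+d*(z-o[2])/d[2]
def pt(n,u,v,D):
    c,f,R,t=cam(n); d=D[int(round(v)),int(round(u))]
    return R.T@(np.array([(u-c["cx"])/f,(v-c["cy"])/f,1])*d-t)
def save(name,img,box=None,k=1):
    if box: x0,y0,x1,y1=box; img=img[y0:y1,x0:x1]
    cv2.imwrite("pics/"+name,cv2.resize(img,None,fx=k,fy=k,interpolation=cv2.INTER_CUBIC)[:,:,::-1])
E
python3 - <<'E'
from h import *
for n in("top","scene"):
    p,d=camera(n); np.savez("pics/"+n,p=p,d=d); save(n+"0.png",p,None,1.25)
    print(n,calibration(n))
print(calibration("wrist")); print(telemetry.get_obs())
E
```

```text
pics
top {'vertical_fov': 45.608278550789024, 'cx': 315.44133641888516, 'cy': 208.2565501829447, 'rvec': array([ 2.22757042, -1.97140087,  0.22574393]), 'tvec': array([-0.07900025,  0.63382893,  1.21025194])}
scene {'vertical_fov': 53.002611936028444, 'cx': 320.54554494389816, 'cy': 197.37962538830908, 'rvec': array([ 1.97942355,  1.42704582, -0.58583909]), 'tvec': array([-0.17722155, -0.3458414 ,  1.54742222])}
{'vertical_fov': 65.70646984690485, 'cx': 316.63218745747395, 'cy': 198.229293074964, 'hand_eye': array([[ 1.86688893e-04, -9.49528281e-01, -3.13681381e-01,
         8.06201743e-02],
       [ 9.99999974e-01,  2.19420033e-04, -6.90402416e-05,
         1.28121881e-04],
       [ 1.34383641e-04, -3.13681360e-01,  9.49528297e-01,
        -1.24138951e-01],
       [ 0.00000000e+00,  0.00000000e+00,  0.00000000e+00,
         1.00000000e+00]])}
{'time': 0.1, 'q': array([6.99568198e+01, 5.00949754e+00, 1.00395920e+01, 9.50987351e+01,
       6.22783865e-04, 8.99999430e+01]), 'qd': array([-0.00166626, -0.10696167,  0.10666091,  0.12484431,  0.0519024 ,
       -0.01265681]), 'joint_efforts': array([ 9.33715637e-04, -5.21563232e+01,  4.65651655e+01,  1.59787800e-02,
        4.45917249e-05, -2.76878744e-06]), 'ee_pos': array([0.18843911, 0.51652913, 0.24964444]), 'tcp_rot': array([-1.79931359e+02, -6.22851722e-04,  1.59956876e+02]), 'wrist_force': array([0.63008582, 0.98072295, 0.32655243]), 'torque': array([-0.00054455, -0.01615889, -0.06314904]), 'grasp_force': 0.0, 'opening': 0.0856011835247632}
```

View pics/top0.png

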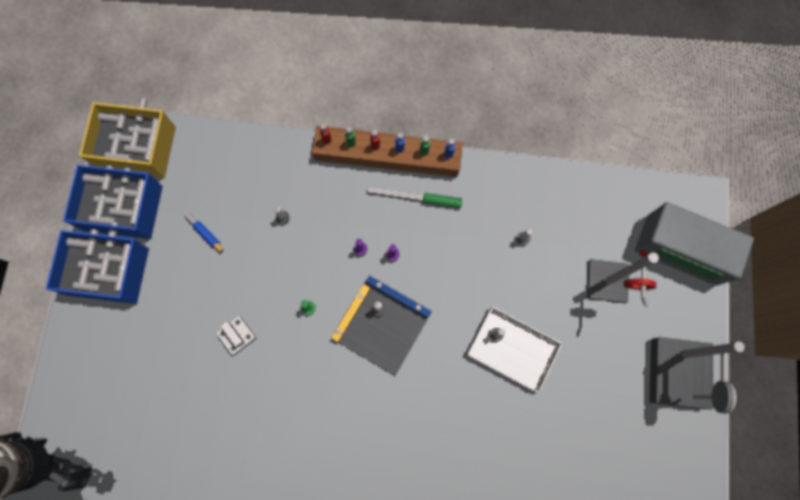

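View pics/scene0.png

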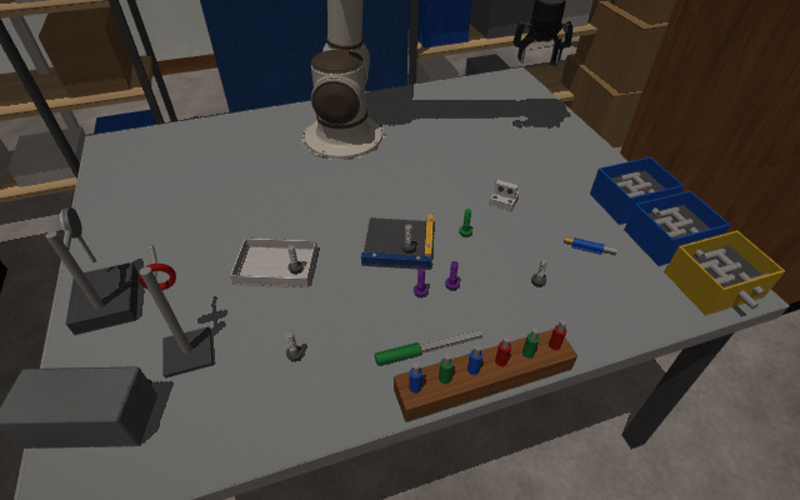

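The top view (800 px wide) shows the stop at about (382,327), with the blue fence toward the top right and the yellow fence to the left. The bolt stands in its corner at (375,308), the tray is at (512,350) and the block at (236,335).

Candidates for the bolt:
- **Steel, in the stop corner:** (375,308). This is the one to clear.
- **Steel bystanders:** (282,216), (522,238) and in the tray (495,335).
- **Purple look-alikes:** (360,247) and (392,253).
- **Green look-alike:** (307,307).

I'll check the choice in one close crop.

```bash
python3 - <<'E'
from h import *
p=np.load("pics/top.npz")["p"]; save("crop1.png",p,(160,205,460,325),2.6)
E
```

```text
(no output)
```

View pics/crop1.png

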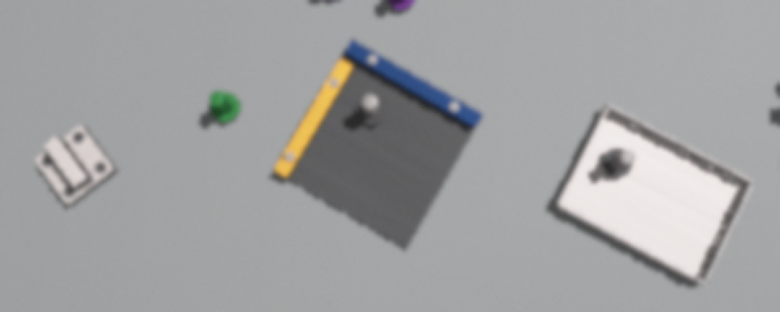

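Close crop: the steel bolt in the corner has its thread tip at (371,102). The block's foot corners are about (35,160), (82,125), (117,170) and (70,207). The tray corners are (605,108), (750,184), (697,284) and (550,208). The tray bolt is at (613,163), so the empty half is on the right.

```bash
python3 - <<'E'
from h import *
np.set_printoptions(precision=4,suppress=True)
D=np.load("pics/top.npz")["d"]
def P(u,v,z): 
    a,b=160+u/2.6,205+v/2.6
    print((u,v),ray_z("top",a,b,z), pt("top",a,b,D)[2]); return ray_z("top",a,b,z)
print("stop");o=P(349,42,.03);b=P(481,117,.03);y=P(277,178,.03);f=P(405,248,.008)
print((o+f)/2,(b+y)/2,np.degrees(np.arctan2(*(o-b)[1::-1])),np.degrees(np.arctan2(*(o-y)[1::-1])),np.linalg.norm(o-b),np.linalg.norm(o-y))
print("bolt");P(371,102,.083);P(366,118,.02)
print("tray");t=[P(*c,.03) for c in((605,108),(750,184),(697,284),(550,208))]
print(sum(t)/4,[np.linalg.norm(t[i]-t[i-1]) for i in range(4)],[np.degrees(np.arctan2(*(t[i]-t[i-1])[1::-1])) for i in range(4)])
P(613,163,.04);P(680,205,.003);P(620,155,.078)
print("block");k=[P(*c,z) for c,z in(((35,160),.024),((82,125),.024),((117,170),.024),((70,207),.012))]
print(sum(k)/4,[np.linalg.norm(k[i]-k[i-1]) for i in range(4)],[np.degrees(np.arctan2(*(k[i]-k[i-1])[1::-1])) for i in range(4)])
P(50,150,.06)
D2=D[245:292,170:210]; 
# rib top from depth
q=[]
for v in range(245,292):
  for u in range(170,210):
    w=pt("top",u,v,D)
    if .045<w[2]<.075:q.append(w)
q=np.array(q);print(len(q),q.mean(0),np.ptp(q,0)); c=q-q.mean(0); vv=np.linalg.svd(c[:,:2],full_matrices=False)[2][0];print(np.degrees(np.arctan2(vv[1],vv[0])))
E
```

```text
stop
(349, 42) [0.6042 0.0531 0.03  ] 0.0011080406864109103
(481, 117) [ 0.5418 -0.0946  0.03  ] 0.00029356345803403816
(277, 178) [0.4529 0.1084 0.03  ] -0.0005304975243507513
(405, 248) [ 0.3989 -0.0319  0.008 ] 0.006491199385753434
[0.5015 0.0106 0.019 ] [0.4973 0.0069 0.03  ] 67.07628625792202 -20.073321683119396 0.16039344905592604 0.1611277200165414
bolt
(371, 102) [0.536  0.0199 0.083 ] 0.08510126672608534
(366, 118) [0.5273 0.0252 0.02  ] 0.01960682813936852
tray
(605, 108) [ 0.5671 -0.223   0.03  ] 0.02863044903781256
(750, 184) [ 0.5063 -0.3794  0.03  ] 0.03314960215316159
(697, 284) [ 0.3984 -0.3317  0.03  ] 0.007755279826947178
(550, 208) [ 0.4566 -0.1755  0.03  ] 0.007295850587098284
[ 0.4821 -0.2774  0.03  ] [np.float64(0.12028448418885938), np.float64(0.16777235008622204), np.float64(0.11790793029215296), np.float64(0.1667030152564961)] [np.float64(-23.274727700975745), np.float64(-111.24455027892265), np.float64(156.15571138092517), np.float64(69.5880591929505)]
(613, 163) [ 0.5095 -0.2346  0.04  ] 0.03774971183866065
(680, 205) [ 0.4783 -0.3147  0.003 ] 0.00538480250961958
(620, 155) [ 0.5139 -0.2347  0.078 ] 0.0731948177511422
block
(35, 160) [0.4412 0.3618 0.024 ] 0.0026475057694574375
(82, 125) [0.4832 0.3198 0.024 ] -0.006651968172277454
(117, 170) [0.4413 0.2754 0.024 ] 0.002378943268818717
(70, 207) [0.3982 0.3202 0.012 ] 0.004707545355100533
[0.441  0.3193 0.021 ] [np.float64(0.06104616033626455), np.float64(0.05945686485440119), np.float64(0.06105390730441283), np.float64(0.06334487760914685)] [np.float64(44.066997437531), np.float64(-45.01335032337758), np.float64(-133.35292161394423), np.float64(133.8987783900903)]
(50, 150) [0.4508 0.3379 0.06  ] 0.05781664977137817
147 [0.4419 0.3204 0.0594] [0.0462 0.0484 0.0206]
-133.91585660231243
```

Emit:
play_rows:
  increments:
    - [[-40, -28, 4], [0, 0, 0], 0.3]
    - [[-85, -60, 8], [0, 0, 0], 0.3]
    - [[-130, -90, 12], [0, 0, 0], 0.3]
    - [[-170, -120, 16], [0, 0, 0], 0.3]
    - [[-210, -147, 20], [0, 0, 0], 0.3]
    - [[-240, -168, 24], [0, 0, 0], 0.3]
    - [[-250, -175, 25], [0, 0, 1.5], 0.3]
    - [[-250, -175, 25], [0, 0, 1.5], 0.3]

```text
time: 0.9
ee_pos: [0.364, 0.2653, 0.225]
tcp_rot: [-180.0, -0.0, 158.2]
wrist_force: [0.4, 0.1, -0.9]
opening: 0.0597
grasp_force: 0.0
```

```bash
python3 -c "
from h import *
o=telemetry.get_obs();print(o['q'],o['ee_pos'],o['tcp_rot'],o['opening'])"
```

```text
[ 3.60875994e+01 -9.01813746e+00 -6.33220308e+00  9.27187256e+01
  2.37744933e-03  5.78691303e+01] [0.36401327 0.26533604 0.22497906] [-1.79973496e+02 -1.94534825e-02  1.58218464e+02] 0.05973579157621779
```

Emit:
play_rows:
  increments:
    - [[-40, -26, 5], [0, 0, 0], 0.3]
    - [[-82, -54, 10], [0, 0, 0], 0.3]
    - [[-124, -82, 17], [0, 0, 0], 0.3]
    - [[-166, -110, 23], [0, 0, 0], 0.3]
    - [[-206, -137, 29], [0, 0, 0], 0.3]
    - [[-240, -158, 34], [0, 0, 0], 0.3]
    - [[-250, -165, 35], [0, 0, 0], 0.3]
    - [[-250, -165, 35], [0, 0, 0], 0.3]
    - [[-250, -165, 35], [0, 0, 0], 0.3]

```text
time: 1.8
ee_pos: [0.535, 0.0229, 0.1903]
tcp_rot: [180.0, -0.0, 158.5]
wrist_force: [-0.1, 0.9, 0.9]
opening: 0.0596
grasp_force: 0.0
```

```bash
cat >> h.py <<'E'
from scipy.spatial.transform import Rotation as Ro
def wrist(name):
    o=telemetry.get_obs(); p,d=camera("wrist"); np.savez("pics/"+name,p=p,d=d,pos=o["ee_pos"],rot=o["tcp_rot"]); save(name+".png",p,None,1.25)
    print(o["ee_pos"],o["tcp_rot"])
def wz(name,u,v,z):  # raw pixel -> world on plane z
    s=np.load("pics/"+name+".npz"); c=calibration("wrist"); f=200/np.tan(np.radians(c["vertical_fov"])/2)
    a=np.array([u-c["cx"],v-c["cy"]]); r=np.hypot(*a); th=r/f
    d=np.r_[a/r*np.sin(th),np.cos(th)] if r else np.array([0,0,1.])
    H=np.array(c["hand_eye"]); R=Ro.from_euler("xyz",s["rot"],degrees=True).as_matrix()
    o=R@H[:3,3]+s["pos"]; w=R@H[:3,:3]@d
    return o+w*(z-o[2])/w[2]
E
python3 -c "
from h import *
wrist('w1')"
```

```text
[0.53499062 0.02286126 0.19031755] [ 1.79987319e+02 -3.97935039e-02  1.58525571e+02]
```

View pics/w1.png

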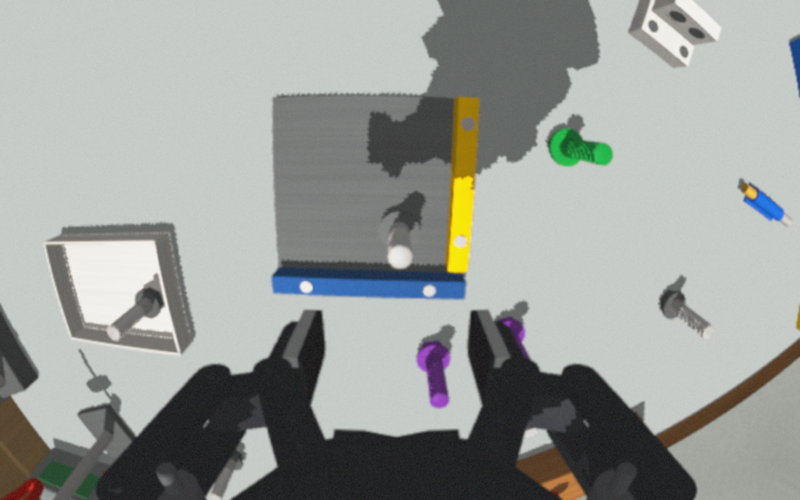

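From close up, the bolt's thread tip is at (400,257). The blue fence's outer top edge runs from (273,293) to (466,298). The yellow outer edge runs from (480,98) to (468,272).

```bash
python3 - <<'E'
from h import *
np.set_printoptions(precision=4,suppress=True)
w=lambda u,v,z:wz('w1',u/1.25,v/1.25,z)
t=w(400,257,.083);print("tip",t)
a,b,y,f=w(466,298,.03),w(273,293,.03),w(480,98,.03),w(273,97,.008);print(a,b,y,f)
g=lambda d:np.degrees(np.arctan2(d[1],d[0]));print(g(a-b),np.linalg.norm(a-b),g(a-y),g(b-f),(b[:2]+y[:2])/2,(a[:2]+f[:2])/2)
R=Ro.from_euler("xyz",[180,0,158.5],degrees=True).as_matrix()
print(R.T@(t-[.535,.0229,.083]))
D=np.load('pics/w1.npz');c=np.argwhere(0*D['d']>1)
E
```

```text
tip [0.5378 0.0248 0.083 ]
[0.609 0.056 0.03 ] [ 0.5468 -0.0922  0.03  ] [0.4628 0.1174 0.03  ] [ 0.4001 -0.0294  0.008 ]
67.25466176014501 0.1607243391590122 -22.786150604567897 -23.175676363417654 [0.5048 0.0126] [0.5045 0.0133]
[-0.0019  0.0028 -0.    ]
```

Emit:
play_rows:
  increments:
    - [[-1, 1, 25], [0, 0, 0], 0.3]
    - [[-2, 2, 60], [0, 0, 0], 0.3]
    - [[-2, 2, 95], [0, 0, 0], 0.3]
    - [[-2, 2, 118], [0, 0, 0], 0.4]
    - [[-2, 2, 126], [0, 0, 0], 0.5]
    - [[-2, 2, 126], [0, 0, 0], 0.6]
    - [[-2, 2, 126], [0, 0, 0], 1]
    - [[-2, 2, 126], [0, 0, 0], 1]
    - [[-2, 2, 126], [0, 0, 0], 1]
    - [[-2, 2, 126], [0, 0, 0], 1]
    - [[-2, 2, 126], [0, 0, 0], 1]
    - [[-2, 2, 126], [0, 0, 0], 1]
  grip_force: 50

```text
time: 3.05
ee_pos: [0.5388, 0.0228, 0.0661]
tcp_rot: [179.9, 0.1, 158.5]
wrist_force: [-0.9, 2.5, 6.4]
opening: 0.015
grasp_force: 49.2
```

Emit:
play_rows:
  increments:
    - [[0, 0, -10], [0, 0, 0], 1]
    - [[0, 0, -30], [0, 0, 0], 1]
    - [[0, 0, -60], [0, 0, 0], 1]
    - [[0, 0, -90], [0, 0, 0], 1]
    - [[0, -8, -110], [0, 0, 0], 1]
    - [[-4, -25, -118], [0, 0, 0], 1]
    - [[-9, -55, -120], [0, 0, 0], 1]
    - [[-15, -90, -120], [0, 0, 0], 1]
    - [[-22, -130, -120], [0, 0, 0], 1]
    - [[-28, -170, -120], [0, 0, 0], 1]
    - [[-35, -210, -120], [0, 0, 0], 1]
    - [[-42, -250, -120], [0, 0, 0], 1]
    - [[-48, -285, -120], [0, 0, 0], 1]
    - [[-52, -312, -120], [0, 0, 0], 1]
    - [[-55, -332, -120], [0, 0, 0], 1]
    - [[-57, -340, -120], [0, 0, 0], 1]
    - [[-57, -340, -120], [0, 0, 0], 1]
    - [[-57, -340, -120], [0, 0, 0], 1]

```text
time: 4.85
ee_pos: [0.4663, -0.3141, 0.1845]
tcp_rot: [180.0, -0.0, 158.5]
wrist_force: [-1.4, -1.3, -1.6]
opening: 0.0146
grasp_force: 48.9
```

```bash
python3 -c "
from h import *
wrist('w2')"
```

```text
[ 0.46626765 -0.31407692  0.18449055] [ 1.79985314e+02 -6.12991410e-03  1.58470355e+02]
```

View pics/w2.png

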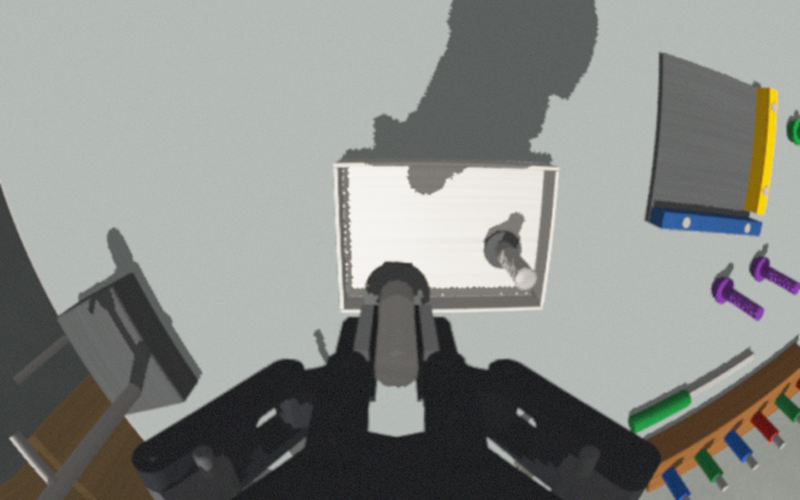

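The bolt is held upright over the tray's empty half. The tray's top corners are (336,164), (557,167), (543,307) and (342,311). The tray bolt is well to the right, with its base at (502,245).

```bash
python3 - <<'E'
from h import *
np.set_printoptions(precision=4,suppress=True)
w=lambda u,v,z:wz('w2',u/1.25,v/1.25,z)
t=np.array([w(336,164,.03),w(557,167,.03),w(543,307,.03),w(342,311,.03)]);c=t.mean(0);print(t,c)
b=w(502,245,.01)
a=np.radians(-22);R=np.array([[np.cos(a),-np.sin(a)],[np.sin(a),np.cos(a)]])
print(R.T@(b-c)[:2],R.T@(np.array([.4663,-.3141])-c[:2]))
E
```

```text
[[ 0.4017 -0.3349  0.03  ]
 [ 0.4617 -0.1802  0.03  ]
 [ 0.572  -0.2213  0.03  ]
 [ 0.5113 -0.3788  0.03  ]] [ 0.4867 -0.2788  0.03  ]
[0.0091 0.0482] [-0.0057 -0.0404]
```

Emit:
play_rows:
  increments:
    - [[0, 0, 15], [0, 0, 0], 1]
    - [[0, 0, 40], [0, 0, 0], 1]
    - [[0, 0, 70], [0, 0, 0], 1]
    - [[0, 0, 95], [0, 0, 0], 1]
    - [[0, 0, 110], [0, 0, 0], 1]
    - [[0, 0, 117], [0, 0, 0], 1]
    - [[0, 0, 120], [0, 0, 0], 1]
    - [[0, 0, 122], [0, 0, 0], 1]
    - [[0, 0, 123], [0, 0, 0], 1]
    - [[0, 0, 123], [0, 0, 0], 1]
    - [[0, 0, 123], [0, 0, 0], 1]

```text
time: 6.0
ee_pos: [0.4663, -0.3149, 0.0619]
tcp_rot: [-180.0, 0.1, 158.5]
wrist_force: [-0.2, -0.6, -1.2]
opening: 0.0144
grasp_force: 48.9
```

Emit:
play_rows:
  increments:
    - [[0, 0, 0.6], [0, 0, 0], 1]
    - [[0, 0, 1], [0, 0, 0], 1]
    - [[0, 0, 1], [0, 0, 0], 1]
    - [[0, 0, 1], [0, 0, 0], 0.6]
    - [[0, 0, 1], [0, 0, 0], 0.6]
    - [[0, 0, 1], [0, 0, 0], 0.5]
    - [[0, 0, 1], [0, 0, 0], 0.5]
    - [[0, 0, 1], [0, 0, 0], 0.5]
    - [[0, 0, -3], [0, 0, 0], 0.5]
    - [[0, 0, -15], [0, 0, 0], 0.5]
    - [[0, 0, -35], [0, 0, 0], 0.5]
    - [[0, 0, -65], [0, 0, 0], 0.5]
    - [[0, 0, -100], [0, 0, 0], 0.5]
    - [[0, 0, -125], [0, 0, 0], 0.5]
    - [[0, 0, -130], [0, 0, 0], 0.5]

```text
time: 7.5
ee_pos: [0.4671, -0.3153, 0.1959]
tcp_rot: [-179.9, 0.3, 158.5]
wrist_force: [0.1, 0.2, -0.0]
opening: 0.0428
grasp_force: 0.0
```

```bash
python3 -c "
from h import *
wrist('w3')"
```

```text
[ 0.46705735 -0.31534313  0.19594458] [-179.92924876    0.32869399  158.45941593]
```

View pics/w3.png

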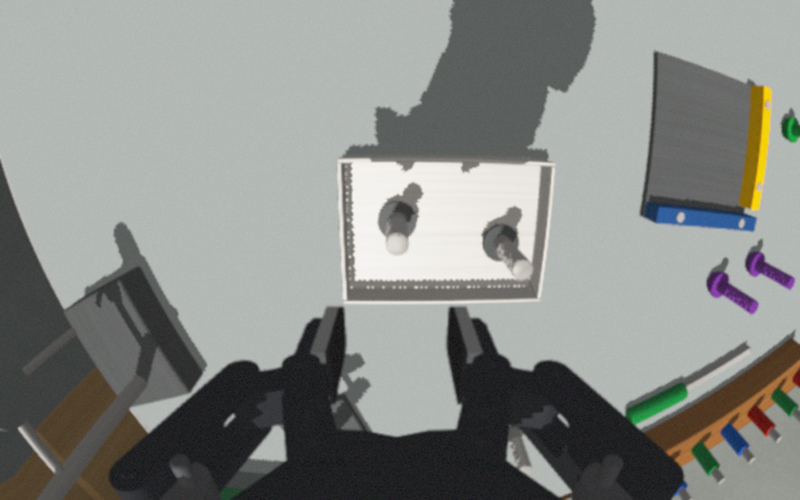

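The cleared bolt now stands alone in the tray with its base at (397,220). The tray bolt hasn't moved, with its base at (500,243). Next is the block.

Emit:
play_rows:
  increments:
    - [[8, 18, 0], [0, 0, -2], 0.4]
    - [[24, 55, 0], [0, 0, -6], 0.4]
    - [[42, 97, 0], [0, 0, -11], 0.4]
    - [[60, 139, 0], [0, 0, -16], 0.4]
    - [[79, 181, 0], [0, 0, -21], 0.4]
    - [[97, 223, 0], [0, 0, -26], 0.4]
    - [[115, 265, 0], [0, 0, -31], 0.4]
    - [[134, 307, 0], [0, 0, -36], 0.4]
    - [[152, 349, 0], [0, 0, -41], 0.4]
    - [[170, 391, 0], [0, 0, -46], 0.4]
    - [[189, 433, 0], [0, 0, -51], 0.4]
    - [[207, 475, 0], [0, 0, -56], 0.4]
    - [[225, 517, 0], [0, 0, -61], 0.4]
    - [[240, 550, 0], [0, 0, -65], 0.4]
    - [[250, 573, 0], [0, 0, -67.5], 0.4]
    - [[254, 582, 0], [0, 0, -67.5], 0.4]
    - [[254, 582, 0], [0, 0, -67.5], 0.4]
    - [[254, 582, 0], [0, 0, -67.5], 0.4]

```text
time: 9.35
ee_pos: [0.4431, 0.3191, 0.1908]
tcp_rot: [-180.0, -0.1, -134.1]
wrist_force: [0.5, -1.2, -0.8]
opening: 0.0513
grasp_force: 0.0
```

```bash
python3 -c "
from h import *
wrist('w4')"
```

```text
[0.44309793 0.31910415 0.19078103] [-1.79998908e+02 -7.30689685e-02 -1.34072979e+02]
```

View pics/w4.png

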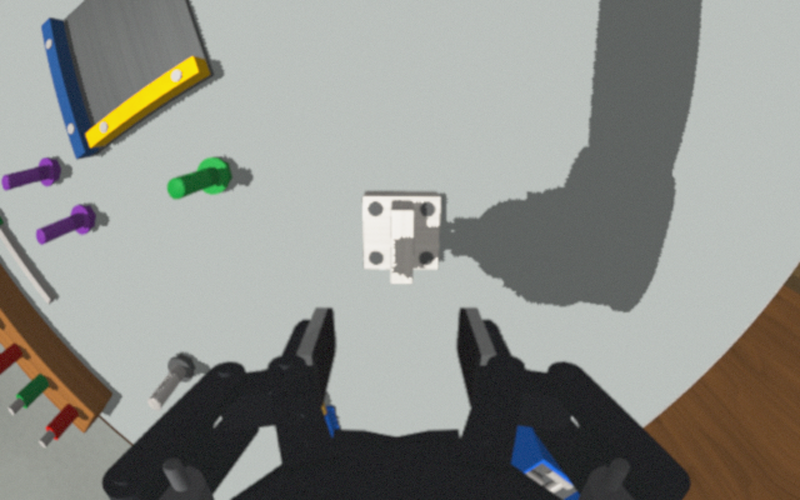

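The block is centred below the camera. The rib's top runs from (402,210) to (401,283), and the foot's top corners are (363,196), (442,194), (439,269) and (363,269).

```bash
python3 - <<'E'
from h import *
np.set_printoptions(precision=4,suppress=True)
w=lambda u,v,z:wz('w4',u/1.25,v/1.25,z)
a,b=w(402,210,.06),w(401,283,.06);print(a,b,np.linalg.norm(a-b))
k=np.array([w(363,196,.024),w(442,194,.024),w(439,269,.024),w(363,269,.024)]);c=k.mean(0);print(c)
d=(b-a);print(np.degrees(np.arctan2(d[1],d[0])))
for i in range(4): e=k[i]-k[i-1];print(np.degrees(np.arctan2(e[1],e[0])),np.linalg.norm(e))
R=Ro.from_euler("xyz",[180,0,-134.07],degrees=True).as_matrix()
print(R.T@((a+b)/2-[.4431,.3191,.06]),R.T@(c-[.4431,.3191,.024]))
E
```

```text
[0.4238 0.3054 0.06  ] [0.4613 0.3434 0.06  ] 0.0533957535588218
[0.4419 0.3247 0.024 ]
45.45441013876088
-135.46423933241957 0.059737997287438824
137.50493021137635 0.060430455933753
45.61844242350088 0.06141470371084714
-44.10035638230851 0.061527207682927895
[-0.0034  0.0041  0.    ] [-0.0032  0.0048 -0.    ]
```

Emit:
play_rows:
  increments:
    - [[-1, 1, 20], [0, 0, 0], 0.4]
    - [[-3, 4, 55], [0, 0, 0], 0.4]
    - [[-3, 4, 95], [0, 0, 0], 0.4]
    - [[-3, 4, 125], [0, 0, 0], 0.4]
    - [[-3, 4, 139], [0, 0, 0], 0.4]
    - [[-3, 4, 143], [0, 0, 0], 0.5]
    - [[-3, 4, 143], [0, 0, 0], 0.6]
    - [[-3, 4, 143], [0, 0, 0], 0.7]
    - [[-3, 4, 143], [0, 0, 0], 1]
    - [[-3, 4, 143], [0, 0, 0], 1]
    - [[-3, 4, 143], [0, 0, 0], 1]
    - [[-3, 4, 143], [0, 0, 0], 1]
    - [[-3, 4, 143], [0, 0, 0], 1]
  grip_force: 90

```text
time: 10.7
ee_pos: [0.4437, 0.3254, 0.0503]
tcp_rot: [-180.0, 0.2, -134.0]
wrist_force: [0.4, -0.6, 6.9]
opening: 0.0144
grasp_force: 89.2
```

```bash
python3 -c "
from h import *
o=telemetry.get_obs();print(o['ee_pos'],o['tcp_rot'],o['opening'],o['wrist_force'])"
```

```text
[0.44365988 0.32544746 0.05025342] [-1.79960100e+02  1.73764745e-01 -1.34043160e+02] 0.014384695765012718 [ 0.38741386 -0.6316155   6.89293133]
```

Emit:
play_rows:
  increments:
    - [[0, 0, -8], [0, 0, 0], 1]
    - [[0, 0, -28], [0, 0, 0], 1]
    - [[0, 0, -58], [0, 0, 0], 1]
    - [[0, 0, -88], [0, 0, 0], 1]
    - [[4, -7, -106], [0, 0, -1], 1]
    - [[14, -25, -110], [0, 0, -3], 1]
    - [[32, -57, -110], [0, 0, -6], 1]
    - [[52, -92, -110], [0, 0, -9], 1]
    - [[72, -128, -110], [0, 0, -12], 1]
    - [[92, -164, -110], [0, 0, -15], 1]
    - [[112, -200, -110], [0, 0, -18], 1]
    - [[130, -232, -110], [0, 0, -20], 1]
    - [[144, -257, -110], [0, 0, -21], 1]
    - [[152, -271, -110], [0, 0, -21.5], 1]
    - [[154, -274, -110], [0, 0, -21.5], 1]
    - [[154, -274, -110], [0, 0, -21.5], 1]
    - [[154, -274, -110], [0, 0, -21.5], 1]

```text
time: 12.4
ee_pos: [0.5324, 0.0244, 0.1584]
tcp_rot: [180.0, 0.0, -112.5]
wrist_force: [-0.1, 0.8, -4.0]
opening: 0.0145
grasp_force: 88.1
```

```bash
python3 -c "
from h import *
wrist('w5')"
```

```text
[0.53240302 0.02435256 0.15837944] [ 1.79978960e+02  7.92304570e-03 -1.12519189e+02]
```

View pics/w5.png

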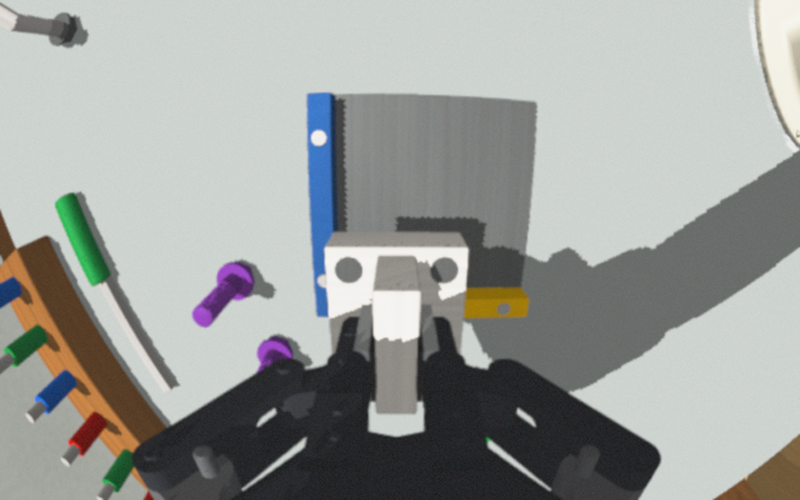

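The block is held upright over the corner. Blue's outer top edge runs from (307,94) to (317,316) and its inner edge starts at (333,94). Yellow's top spans rows 289 to 317 at column 528.

```bash
python3 - <<'E'
from h import *
np.set_printoptions(precision=4,suppress=True)
w=lambda u,v,z:wz('w5',u/1.25,v/1.25,z)
b1,b2=w(307,94,.03),w(317,316,.03);y1,y2=w(528,289,.03),w(528,317,.03);bi=w(333,94,.03);y3=w(466,288.5,.03)
g=lambda d:np.degrees(np.arctan2(d[1],d[0]))
print(b1,b2,g(b2-b1),np.linalg.norm(b2-b1),g(y2-y1),np.linalg.norm(y2-y1),g(y3-y1))
R=Ro.from_euler("xyz",[180,0,-112.5],degrees=True).as_matrix();p=np.array([.5324,.0244,.03])
for q in(b1,b2,bi,y1,y2,y3):print("tool",R.T@(q-p))
# block foot top corners in tool plane ~ z TCP+26
h=.1584-.0503+.024
for u,v in((326,247),(467,247)):print(R.T@(w(u,v,h)-[.5324,.0244,h]))
E
```

```text
[ 0.5464 -0.0919  0.03  ] [0.6085 0.0542 0.03  ] 66.96112332226012 0.15873989873379019 75.6521846255853 0.024122196991401827 -24.15880074434315
tool [ 0.102  -0.0574 -0.    ]
tool [-0.0567 -0.0589 -0.    ]
tool [ 0.1012 -0.0402 -0.    ]
tool [-0.0353  0.0987 -0.    ]
tool [-0.0592  0.1021 -0.    ]
tool [-0.0339  0.0508 -0.    ]
[ 0.0312 -0.0288 -0.    ]
[0.0312 0.0295 0.    ]
```

Emit:
play_rows:
  increments:
    - [[0, 0, 12], [0, 0, 0], 1]
    - [[0, 0, 35], [0, 0, 0], 1]
    - [[0, 0, 60], [0, 0, 0], 1]
    - [[0, 0, 80], [0, 0, 0], 1]
    - [[0, 0, 92], [0, 0, 0], 1]
    - [[0, 0, 96], [0, 0, 0], 1]
    - [[0, 0, 98], [0, 0, 0], 1]
    - [[0, 0, 99], [0, 0, 0], 1]
    - [[0, 0, 99.5], [0, 0, 0], 1]
    - [[0, 0, 99.5], [0, 0, 0], 1]

```text
time: 13.45
ee_pos: [0.533, 0.0237, 0.0594]
tcp_rot: [-179.9, 0.0, -112.5]
wrist_force: [-0.3, -0.7, -4.1]
opening: 0.0144
grasp_force: 88.1
```

Emit:
play_rows:
  increments:
    - [[0, 0, 0.7], [0, 0, 0], 1]
    - [[0, 0, 1.4], [0, 0, 0], 1]
    - [[0, 0, 1.4], [0, 0, 0], 1]

```text
time: 13.75
ee_pos: [0.5329, 0.0235, 0.0583]
tcp_rot: [-179.9, 0.0, -112.6]
wrist_force: [-1.6, -0.9, 4.4]
opening: 0.0148
grasp_force: 89.4
```

Emit:
play_rows:
  increments:
    - [[0, -2, 0], [0, 0, 0], 1]
    - [[0, -4, 0], [0, 0, 0], 1]
    - [[0, -6, 0], [0, 0, 0], 1]
    - [[0, -8, 0], [0, 0, 0], 1]
    - [[0, -9, 0], [0, 0, 0], 1]
    - [[0, -10, 0], [0, 0, 0], 1]
    - [[0, -10, 0], [0, 0, 0], 1]

```text
time: 14.45
ee_pos: [0.5421, 0.0202, 0.0583]
tcp_rot: [-180.0, 0.1, -112.5]
wrist_force: [-4.0, 1.1, 5.8]
opening: 0.0147
grasp_force: 89.7
```

Emit:
play_rows:
  increments:
    - [[-2, 0, 0], [0, 0, 0], 1]
    - [[-4, 0, 0], [0, 0, 0], 1]
    - [[-6, 0, 0], [0, 0, 0], 1]
    - [[-8, 0, 0], [0, 0, 0], 1]
    - [[-9, 0, 0], [0, 0, 0], 1]
    - [[-10, 0, 0], [0, 0, 0], 1]
    - [[-10, 0, 0], [0, 0, 0], 1]

```text
time: 15.15
ee_pos: [0.5464, 0.0287, 0.0583]
tcp_rot: [-179.9, -0.0, -112.6]
wrist_force: [-1.5, -3.7, 5.0]
opening: 0.0145
grasp_force: 89.6
```

Emit:
play_rows:
  increments:
    - [[0, -1, 0], [0, 0, 0], 1]
    - [[0, -2, 0], [0, 0, 0], 1]
    - [[0, -3, 0], [0, 0, 0], 1]
    - [[0, -3, 0], [0, 0, 0], 1]

```text
time: 15.55
ee_pos: [0.5482, 0.0283, 0.0583]
tcp_rot: [180.0, 0.0, -112.5]
wrist_force: [-7.5, 1.4, 9.1]
opening: 0.0147
grasp_force: 90.2
```

Emit:
play_rows:
  increments:
    - [[-1, 0, 0], [0, 0, 0], 1]
    - [[-2, 0, 0], [0, 0, 0], 1]
    - [[-3, 0, 0], [0, 0, 0], 1]
    - [[-3, 0, 0], [0, 0, 0], 1]

```text
time: 15.95
ee_pos: [0.5489, 0.0298, 0.0584]
tcp_rot: [180.0, -0.1, -112.6]
wrist_force: [-10.0, -6.2, 11.2]
opening: 0.0147
grasp_force: 90.6
```

Emit:
play_rows:
  increments:
    - [[-0.5, -0.7, 0], [0, 0, 0], 1]
    - [[-1, -1.5, 0], [0, 0, 0], 1]
    - [[-1.5, -2.5, 0], [0, 0, 0], 1]
    - [[-1.5, -2.5, 0], [0, 0, 0], 1]
    - [[-1.5, -2.5, 0], [0, 0, 0], 1]

```text
time: 16.45
ee_pos: [0.5493, 0.0299, 0.0584]
tcp_rot: [179.7, -0.3, -112.6]
wrist_force: [-25.2, -7.4, 21.9]
opening: 0.0143
grasp_force: 92.2
```

```bash
python3 - <<'E'
from h import *
wrist('w6')
o=telemetry.get_obs();f=o['wrist_force'];a=np.radians(-22.5)
print(f,"stop x,y force",f[0]*np.cos(a)+f[1]*np.sin(a),-f[0]*np.sin(a)+f[1]*np.cos(a),o['torque'])
E
```

```text
[0.54926679 0.02994851 0.05842568] [ 179.72366362   -0.25171327 -112.61991868]
[-24.94883662  -6.43594288  21.68769753] stop x,y force -20.58679080448208 -15.49354232841027 [-1.43528682  4.80822717 -0.43860973]
```

View pics/w6.png

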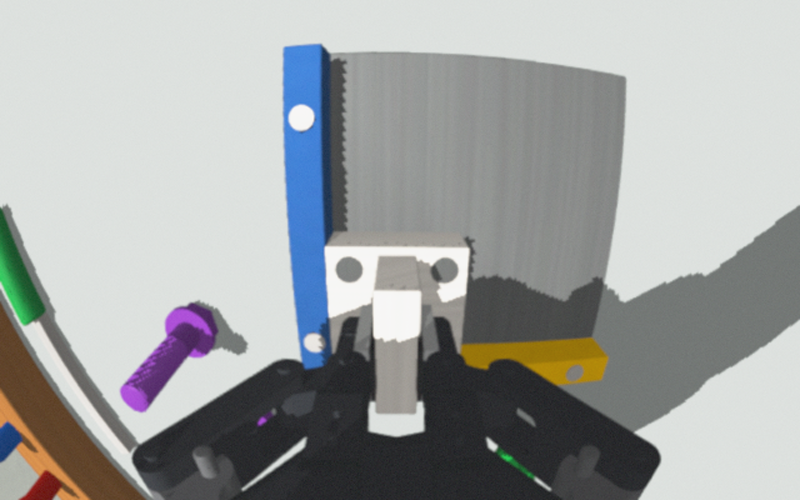

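The block's edge lies along the blue fence at (327,250), with no visible gap, and the TCP has stopped moving. I'll push a little harder toward yellow and ease the downward load.

Emit:
play_rows:
  increments:
    - [[-0.7, 0, -0.3], [0, 0, 0], 1]
    - [[-1.5, 0, -0.6], [0, 0, 0], 1]
    - [[-2, 0, -0.6], [0, 0, 0], 1]
    - [[-2, 0, -0.6], [0, 0, 0], 1]
    - [[-2, 0, -0.6], [0, 0, 0], 1]
    - [[-2, 0, -0.6], [0, 0, 0], 1]
    - [[-2, 0, -0.6], [0, 0, 0], 1]
    - [[-2, 0, -0.6], [0, 0, 0], 1]
    - [[-2, 0, -0.6], [0, 0, 0], 1]
    - [[-2, 0, -0.6], [0, 0, 0], 1]

```text
time: 17.5
ee_pos: [0.5498, 0.0313, 0.0586]
tcp_rot: [179.7, -0.3, -112.6]
wrist_force: [-24.0, -9.0, 18.1]
opening: 0.0144
grasp_force: 91.4
```

```bash
python3 - <<'E'
from h import *
np.set_printoptions(precision=4,suppress=True)
o=telemetry.get_obs();f=o['wrist_force'];a=np.radians(-22.5)
print(o['ee_pos'],o['tcp_rot'],f,"stop x,y force",f[0]*np.cos(a)+f[1]*np.sin(a),-f[0]*np.sin(a)+f[1]*np.cos(a),o['torque'])
w=lambda u,v,z:wz('w6',u/1.25,v/1.25,z)
R=Ro.from_euler("xyz",[180,0,-112.6],degrees=True).as_matrix();p=np.array([.5493,.0299,0])
for n,u,v,z in(("blue out",284,47,.03),("blue in",321,44,.03),("blue out end",305,367,.03),("yel in top",590,339,.03),("yel out",605,381,.03),("foot L",326,247,.032),("foot R",468,247,.032)):
    q=w(u,v,z);print(n,(R.T@(q-p))[:2])
E
```

```text
[0.5498 0.0313 0.0586] [ 179.7178   -0.3232 -112.6389] [-24.0429  -8.9781  18.0501] stop x,y force -18.776982937720263 -17.495500402367966 [-2.0754  4.7424 -0.3761]
blue out [ 0.1138 -0.044 ]
blue in [ 0.1138 -0.0289]
blue out end [-0.031  -0.0442]
yel in top [-0.0189  0.0991]
yel out [-0.0483  0.117 ]
foot L [ 0.0312 -0.0287]
foot R [0.0311 0.0302]
```

The block slid another 1.4 mm without the force rising, so yellow isn't touched yet. I'll ease the blue push and keep going.

Emit:
play_rows:
  increments:
    - [[-0.5, 0.8, -0.5], [0, 0, 0], 1]
    - [[-1, 1.5, -0.8], [0, 0, 0], 1]
    - [[-2, 1.5, -0.8], [0, 0, 0], 1]
    - [[-3, 1.5, -0.8], [0, 0, 0], 1]
    - [[-3, 1.5, -0.8], [0, 0, 0], 1]
    - [[-3, 1.5, -0.8], [0, 0, 0], 1]

```text
time: 18.1
ee_pos: [0.5499, 0.0318, 0.0587]
tcp_rot: [179.9, -0.6, -112.8]
wrist_force: [-19.9, -26.3, 13.1]
opening: 0.0144
grasp_force: 90.7
```

Emit:
play_rows:
  increments:
    - [[-0.5, 0, 0], [0, 0, 0], 1]
    - [[-1, 0, 0], [0, 0, 0], 1]
    - [[-1.5, 0, 0], [0, 0, 0], 1]
    - [[-2, 0, 0], [0, 0, 0], 1]
    - [[-2, 0, 0], [0, 0, 0], 1]
    - [[-2, 0, 0], [0, 0, 0], 1]

```text
time: 18.7
ee_pos: [0.55, 0.032, 0.0588]
tcp_rot: [179.9, -0.8, -112.8]
wrist_force: [-23.9, -35.3, 17.0]
opening: 0.0148
grasp_force: 91.2
```

Emit:
play_rows:
  increments:
    - [[0.8, -0.7, 0], [0, 0, 0], 1]
    - [[1.5, -1.4, 0], [0, 0, 0], 1]
    - [[1.5, -2, 0], [0, 0, 0], 1]
    - [[1.5, -2.2, 0], [0, 0, 0], 1]
    - [[1.5, -2.2, 0], [0, 0, 0], 1]
    - [[1.5, -2.2, 0], [0, 0, 0], 1]
    - [[1.5, -2.2, 0], [0, 0, 0], 1]

```text
time: 19.4
ee_pos: [0.5501, 0.0319, 0.0588]
tcp_rot: [179.6, -0.7, -112.7]
wrist_force: [-32.0, -23.0, 20.9]
opening: 0.0142
grasp_force: 92.1
```

```bash
python3 - <<'E'
from h import *
np.set_printoptions(precision=4,suppress=True)
wrist('w7')
o=telemetry.get_obs();f=o['wrist_force'];a=np.radians(-22.5)
print(o['ee_pos'],o['tcp_rot'],f,"stop x,y force",f[0]*np.cos(a)+f[1]*np.sin(a),-f[0]*np.sin(a)+f[1]*np.cos(a),o['torque'])
E
```

```text
[0.5501 0.0319 0.0588] [ 179.6278   -0.6738 -112.7253]
[0.5501 0.0319 0.0589] [ 179.6332   -0.6749 -112.7237] [-31.4584 -21.5524  21.4341] stop x,y force -20.816017665547864 -31.950421012693695 [-4.9527  6.3628 -0.2642]
```

View pics/w7.png

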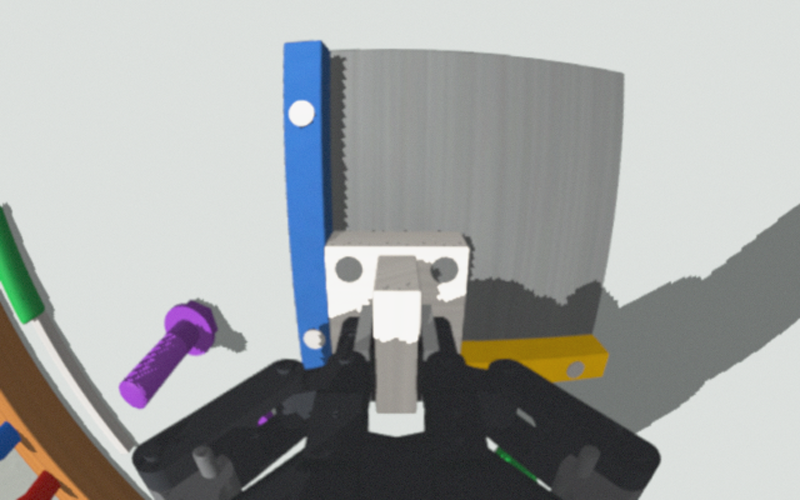

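Emit:
play_rows:
  increments:
    - [[0.4, -0.5, 0], [0, 0, 0], 1]
    - [[0.6, -1, 0], [0, 0, 0], 1]
    - [[0.6, -1.3, 0], [0, 0, 0], 1]
    - [[0.6, -1.3, 0], [0, 0, 0], 1]
    - [[0.6, -1.3, 0], [0, 0, 0], 1]
    - [[0.6, -1.3, 0], [0, 0, 0], 1]
    - [[0.6, -1.3, 0], [0, 0, 0], 1]
    - [[0.6, -1.3, 0], [0, 0, 0], 1]

```text
time: 20.25
ee_pos: [0.5502, 0.0318, 0.0588]
tcp_rot: [179.5, -0.6, -112.7]
wrist_force: [-38.2, -17.1, 24.0]
opening: 0.0144
grasp_force: 92.5
```

```bash
python3 -c "
from h import *
print(workorder.job_done())"
```

```text
the job is handed in; nothing more can be done
None
```

The job is handed in at about 20 s of the 72 s allowed: the bolt stands released in the tray, and the block is held in the corner with about 29 N on the blue fence side and 30 N on the yellow by the wrist sensor; the hand-in gave no verdict.

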